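# Pack the seed-inspection loupes into their case

### The job

Inspection is over: put the four magnifiers (the black pieces with a pale lens on top) away in the instrument case, each standing upright and fully down in the foam cut-out of its own shape and size. Set them down rather than dropping them, and leave the lensless look-alikes, the black sample pot and the black square box, where they stand.

Things in the scene. Friction and masses are not known exactly. Their poses are not given: they have to be found in the camera images.
- loupe_large: Large round stand loupe: upright cylinder 52 mm in diameter, 40 mm high, black rim over a clear skirt, pale glass lens of 42 mm on top. About 90 g. Origin: centre of its underside; z up. It stands on a white mat 2 mm thick, as do the three other loupes, the pot and the block.
- loupe_small: Small round eye loupe: upright cylinder 32 mm in diameter, 40 mm high, black with a grey waist, pale lens of 24 mm on top. About 45 g. Origin: centre of its underside; z up.
- loupe_square: Square loupe: black block-shaped frame 40 x 40 mm, 40 mm high, sides open to look at, round pale lens of 28 mm on top. About 70 g. Origin: centre of its underside; z up. Its x and y axes are normal to its sides.
- loupe_oblong: Oblong pocket magnifier: black body 60 mm (its x) by 28 mm (its y), 40 mm high, on top a pale lens of 21 mm and a little one of 10 mm. About 80 g. Origin: centre of its underside; z up.
- nest_large: Dark foam insert, 99 mm square and 14 mm thick, with one 10 mm deep, pale-floored round cut-out 68 mm in diameter. All four inserts are fixed side by side, in any order, in a low aluminium case (212 mm square, rim 17 mm high, flush with the inserts; pitch 100 mm). Origin: centre of the insert's underside, on the vertical axis of the cut-out, 3 mm above the bench; the cut-out's floor is 4 mm and the insert's top 14 mm above the origin.
- nest_small: Dark foam insert, 99 mm square and 14 mm thick, with one 10 mm deep, pale-floored round cut-out 48 mm in diameter. Same case, origin and heights as nest_large.
- nest_square: Dark foam insert, 99 mm square and 14 mm thick, with one 10 mm deep, pale-floored square cut-out 56 x 56 mm, sides along its x and y axes. Same case, origin and heights as nest_large.
- nest_oblong: Dark foam insert, 99 mm square and 14 mm thick, with one 10 mm deep, pale-floored oblong cut-out 76 mm (its x) by 44 mm (its y). Same case, origin and heights as nest_large.
- pot_round: Look-alike: black sample pot, a cylinder 52 mm in diameter, 40 mm high, with a plain black lid and no lens. About 100 g. Origin: centre of its underside; z up.
- block_square: Look-alike: closed black data-logger box, 40 x 40 mm, 40 mm high, plain black top without lens. About 90 g. Origin: centre of its underside; z up.
Mind the look-alikes: they are no part of the job. What is shaped like the loupe_oblong but yellow is not meant.

How it is judged:
By the outcome, as a careful person would: the job done as asked, in the order asked, and still so for the second after the job is handed in, with the robot touching nothing.
It also fails if it takes over 99 s, if anything falls off the work surface, if the arm or the gripper's body presses on something with over 40 N, if the wrist force passes 120 N, or if a joint passes its speed limit or range.

### The arm

A 6-joint arm with a two-finger parallel gripper is mounted at the origin on the work surface. World frame = base frame: x ahead of the robot, y to its left, z up, the work surface at z = 0. Lengths are in mm, angles in rad, forces in N, time in s.
With the tool pointing down it reaches from about 400 to 925 mm from the base axis. Payload 12.5 kg.
Tool frame: the origin (TCP) lies midway between the tips of the shut fingers; the grasp point (between the pads) lies 19 mm behind it; z points along the fingers, y is the line along which they close (so a half turn about z gives the same grasp; the last joint's range is limited). The gripper opens to 95 mm and grips with 3 to 60 N. Pads are 20 mm wide; open, the fingers measure 119 mm over their backs; the gripper's body (75 mm by 180 mm) begins 59 mm behind the grasp point.
Start: joints at [1.068, 0.491, 1.559, -0, 1.092, -0.106], TCP at [241.528, 576.464, 214.661] pointing down, gripper open.
Joint ranges: [-3.1, 3.1], [-0.84, 2.19], [0.05, 2.79], [-1.13, 4.28], [0.06, 2.93], [-2.69, 2.69]. Speed limits (rad/s): [2.22, 2.22, 2.79, 3.14, 3.14, 3.14].

### API

Orientations are given as [roll, pitch, yaw] about the fixed x, y, z axes, in that order (R = Rz(yaw) Ry(pitch) Rx(roll)).
In Python, from cell import readout, eyes, env gives the robot as it stands.
- The arm moves only by the tool move_arm, never from a script. Its argument "plan" is a list of rows, each a list of 3 entries, a list of its own where there are three numbers: the turn, a rotation vector about the tool's x, y, z in degrees, then the shift along the tool's x, y, z in m, then the gripper command: -1 is shut, 1 is fully open, values between are in proportion. In form: [[[ax, ay, az], [x, y, z], jaw], ...]. A call has 1 to 5 rows; each row is the pose to reach, as a shift and turn from the pose commanded when the call began, along the tool's axes at that moment; what a row does not reach only later rows make up. A row lasts 1/8 s, in which the tool goes at most 62.5 mm and 10.7 degrees, less where a joint would pass 70% of its speed; a pose out of reach is approached as far as the arm can. A call with a gripper value outside its range is refused whole. The fingers move at their own pace and stop on an object; the grip force is fixed at half the most. Time passes only in rows, so rows that repeat a pose let the fingers close. It gives the time, the measured TCP pose, the force, the opening and the grip force at its end, in the units of the state.
- readout.state(): the state, without advancing time (a new reading comes with each control period).
- eyes.read_camera(name): name is "side" or "top" or "wrist"; returns a dict with "img" (480x640x3 uint8, red, green, blue), "K" (3x3 intrinsics, pixels), "extrinsics" (4x4, takes a point from camera to world coordinates). Camera axes: x right, y up, looking along -z (the intrinsics and any distortion apply to the point x, -y, -z); pixel columns grow to the right and rows downward; lengths in mm; the calibration is good to about 2 mm. A picture is of the moment at which its call begins. There is no depth.
- env.job_done(): hands the job in; it is judged then, once.
Trained networks look in a picture, given as the dict that the camera call returned (one of the last four; its "shot" number tells which), for a name from the list of things; names that differ only in an ending like _2 or _b are one class to them, and where a whole thing is asked for, a point or a joint stands for the part that bears it (a point fixed in the world has none). Each returns a list of dicts, best first, with "score" (0 to 1); they miss things now and then, are a little off and sometimes report something else, mostly with a low value. They report only what shows in the picture. A call takes as long as a camera call. They do not tell look-alikes from the thing itself.
- eyes.cut_out(picture, name): "mask" (480x640 bool, what is visible of it) and "uv" ([column, row] in pixels, amid what is visible of it).
The state is a dict: "t": time; "joints": joint angles; "qvel": joint speeds; "tau": joint torques, N m; "eef_pos": TCP position; "tcp_rot": TCP orientation; "ft_force": force on the tool from outside, world axes, zero at the start; "moment": the same for the moment, N m; "opening": opening from 0.0 (shut) to 1.0 (fully open); "grip_force": force on a finger pad.
Only numpy, scipy, OpenCV 4.12 (cv2) and the standard library are available. Lean on these libraries where they do the work, as an engineer would, in place of code of your own. Each camera call takes 0.05 s, during which the arm holds its last target. There are 200 camera calls.

## Working session

There is one attempt and no reset: what is moved stays moved. The work goes in short steps, Python scripts to look and compute and a tool call to move; the robot and the scene stay as the last step left them, time stands still between calls to the robot, and variables do not carry over. Pictures are saved under pics/ and viewed, at most 14 in all, crops included, and the job is handed in when it is done.

Besides the shell and the picture viewer there is one more tool, called after ">>>" as name(argument=value, ...) on one line, values as JSON. move_arm: Moves the arm, as the interface text tells. Its arguments: {"type":"object","properties":{"plan":{"type":"array","items":{"type":"array"}}},"required":["plan"]}

```bash
ls; mkdir -p pics; python3 - <<'E'
from cell import readout, eyes, env
import cv2,numpy as np
s=readout.state();print(s)
for n in("top","side"):
    p=eyes.read_camera(n);cv2.imwrite(f"pics/{n}0.png",p["img"][:,:,::-1]);print(n,p["K"],p["extrinsics"],[k for k in p])
E
```

```text
pics
{'t': 0.0, 'joints': array([ 1.06840030e+00,  4.91568662e-01,  1.55943012e+00,  1.49346298e-05,
        1.09168523e+00, -1.05600371e-01]), 'qvel': array([ 0.00076418,  0.0007957 , -0.0013171 ,  0.00011515,  0.00031366,
        0.00164926]), 'tau': array([-1.84202079e-03, -6.12638640e+01, -2.58174402e+01,  6.91131852e-02,
        4.82788263e-02, -1.16232823e-04]), 'eef_pos': array([241.40518178, 576.24752489, 214.06274465]), 'tcp_rot': array([-3.14050877e+00, -1.28206065e-04,  2.74479004e+00]), 'ft_force': array([ 0.85152574,  0.08744203, -0.45474579]), 'moment': array([-0.06499618,  0.02394349, -0.02842914]), 'grip_force': 0.0, 'opening': 1.000887639651218}
top [[493.8398926   0.        313.3226717]
 [  0.        493.8398926 233.466412 ]
 [  0.          0.          1.       ]] [[ 1.45063644e-02  9.90987381e-01 -1.33167475e-01  3.41504143e+02]
 [-9.99884970e-01  1.49668666e-02  2.45765894e-03 -1.41607602e-01]
 [ 4.42860884e-03  1.33116505e-01  9.91090502e-01  9.83345278e+02]
 [ 0.00000000e+00  0.00000000e+00  0.00000000e+00  1.00000000e+00]] ['img', 'K', 'extrinsics', 'shot']
side [[457.10336286   0.         322.23186752]
 [  0.         457.10336286 239.47676822]
 [  0.           0.           1.        ]] [[ 8.07543367e-01  4.41877534e-01 -3.90663481e-01  2.10222704e+02]
 [-5.89758687e-01  6.13533532e-01 -5.25129790e-01 -3.50873179e+02]
 [ 7.64208825e-03  6.54462261e-01  7.56056048e-01  5.54900267e+02]
 [ 0.00000000e+00  0.00000000e+00  0.00000000e+00  1.00000000e+00]] ['img', 'K', 'extrinsics', 'shot']
```

View pics/top0.png

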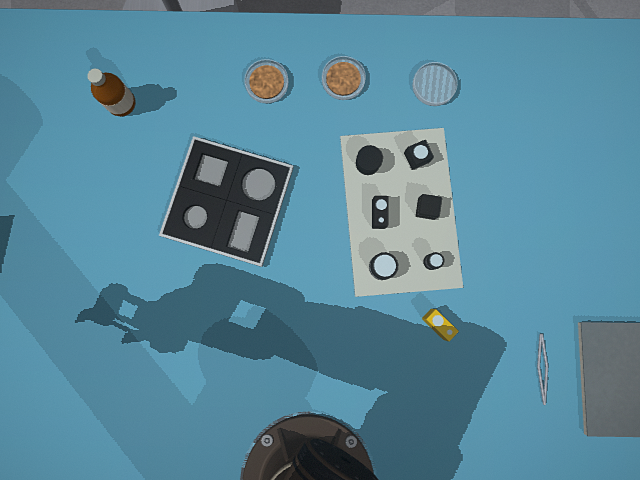

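View pics/side0.png

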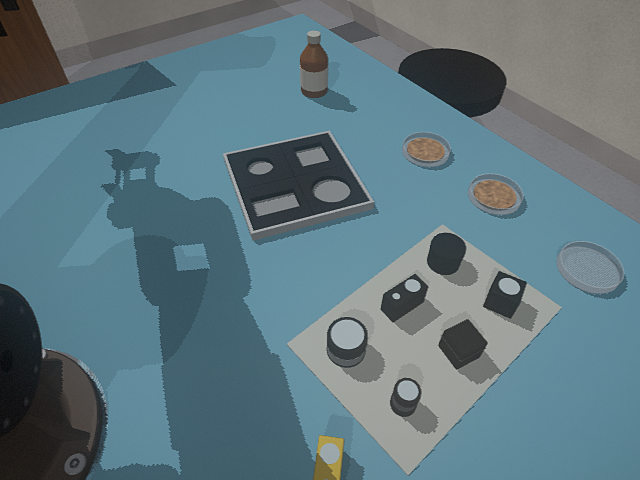

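Top view candidates:
- Round, large: lens at (384,265) is loupe_large. The lensless one at (369,159) is the pot.
- Square: lens at (420,153) is loupe_square. The lensless one at (429,206) is the box.
- Oblong: black at (380,210) is the one wanted. The yellow one at (440,324) is not.
- Small: lens at (434,261).
- Cut-outs: square (211,170), large (258,184), small (196,216), oblong (243,231).

Next I fit silhouettes in both views.

```bash
cat > h.py <<'E'
import numpy as np,cv2
from scipy.optimize import minimize
def proj(p,P):
    E=p["extrinsics"];c=(np.asarray(P,float)-E[:3,3])@E[:3,:3]
    c=c*[1,-1,-1];q=c@p["K"].T;return q[:,:2]/q[:,2:]
def plane(p,uv,z):
    E=p["extrinsics"];d=np.linalg.inv(p["K"])@[uv[0],uv[1],1];d=E[:3,:3]@(d*[1,-1,-1])
    return (E[:3,3]+d*(z-E[2,3])/d[2])[:2]
def outline(shape,a,b):
    if shape=="c":
        t=np.linspace(0,2*np.pi,40);return np.c_[np.cos(t),np.sin(t)]*a/2
    return np.array([[1,1],[1,-1],[-1,-1],[-1,1]])*[a/2,b/2]
def pts(o,x,y,w,z):
    R=np.array([[np.cos(w),-np.sin(w)],[np.sin(w),np.cos(w)]]);q=o@R.T+[x,y]
    return np.vstack([np.c_[q,np.full(len(q),k)] for k in z])
def cost(v,o,z,obs):
    s=0
    for p,m in obs:
        u=proj(p,pts(o,*v,z));h=cv2.convexHull(np.float32(u))
        im=np.zeros((480,640),np.uint8);cv2.fillConvexPoly(im,np.int32(np.round(h*16)),255,cv2.LINE_AA,4)
        f=im/255.;s+=1-np.minimum(f,m).sum()/np.maximum(f,m).sum()
    return s/len(obs)
def fit(o,z,obs,x0,yaws):
    best=None
    for w in yaws:
        r=minimize(cost,[*x0,w],args=(o,z,obs),method="Nelder-Mead",options=dict(initial_simplex=np.array([[*x0,w],[x0[0]+6,x0[1],w],[x0[0],x0[1]+6,w],[*x0,w+.2]]),xatol=.05,fatol=1e-5))
        if best is None or r.fun<best.fun:best=r
    return best
E
cat > m.py <<'E'
from h import *
from cell import eyes
top=eyes.read_camera("top");side=eyes.read_camera("side")
N={"loupe_large":("c",52,52,(384,265)),"loupe_small":("c",32,32,(434,261)),"loupe_square":("r",40,40,(420,153)),"loupe_oblong":("r",60,28,(380,210)),"pot_round":("c",52,52,(369,159)),"block_square":("r",40,40,(429,206)),
"nest_large":("r",99,99,(258,184)),"nest_small":("r",99,99,(196,216)),"nest_square":("r",99,99,(211,170)),"nest_oblong":("r",99,99,(243,231))}
for n,(s,a,b,uv) in N.items():
    z=(3,17) if "nest" in n else (2,42);x0=plane(top,uv,z[1]);obs=[];out=[]
    for p,nm in((top,"top"),(side,"side")):
        e=proj(p,[[*x0,z[1]]])[0]
        c=[d for d in eyes.cut_out(p,n) if np.hypot(*(np.array(d["uv"])-e))<25]
        if c:
            m=c[0]["mask"].astype(float);obs.append((p,m));out.append((nm,round(c[0]["score"],2),int(m.sum())))
    r=fit(outline(s,a,b),z,obs,x0,[0] if s=="c" else [0,.4,.8,1.2] if a==b else [0,.4,.8,1.2,1.6,2,2.4,2.8]) if obs else None
    print(n,"uv",x0.round(1),out,r and (r.x.round(3),round(r.fun,3)))
cv2.imwrite("pics/crop1.png",cv2.resize(top["img"][115:305,330:470,::-1],None,fx=3,fy=3,interpolation=cv2.INTER_CUBIC))
E
python3 m.py
```

```text
loupe_large uv [ 409.3 -138.2] [('top', 0.74, 589), ('side', 0.93, 1697)] (array([ 4.08426e+02, -1.40186e+02,  1.09000e-01]), np.float64(0.124))
loupe_small uv [ 418.4 -233.8] [('top', 0.79, 310), ('side', 0.71, 896)] (array([ 4.20936e+02, -2.37166e+02,  2.25000e-01]), np.float64(0.122))
loupe_square uv [ 630.9 -210.1] [('top', 0.73, 544), ('side', 0.96, 1241)] (array([ 6.33755e+02, -2.11843e+02,  4.02000e-01]), np.float64(0.131))
loupe_oblong uv [ 515.8 -130.9] [('top', 0.77, 567), ('side', 0.93, 1376)] (array([ 515.011, -133.201,    3.193]), np.float64(0.097))
pot_round uv [ 617.2 -109.7] [('top', 0.7, 625), ('side', 0.74, 1279)] (array([ 6.21148e+02, -1.11557e+02,  1.23000e-01]), np.float64(0.127))
block_square uv [ 525.1 -226.1] [('top', 0.82, 570), ('side', 0.74, 1565)] (array([ 5.27825e+02, -2.29491e+02, -1.28000e-01]), np.float64(0.102))
nest_large uv [569.5 109.6] [('top', 0.65, 2339), ('side', 0.74, 2183)] (array([571.483, 110.781,   1.271]), np.float64(0.163))
nest_small uv [502.8 230.4] [('top', 0.75, 2429), ('side', 0.56, 2083)] (array([ 5.02939e+02,  2.37022e+02, -2.84000e-01]), np.float64(0.124))
nest_square uv [596.8 204.7] [('top', 0.86, 2472), ('side', 0.67, 1828)] (array([599.182, 207.476,   1.284]), np.float64(0.133))
nest_oblong uv [474.2 136.4] [('top', 0.93, 2488), ('side', 0.83, 2583)] (array([ 4.75021e+02,  1.39027e+02, -2.87000e-01]), np.float64(0.105))
```

View pics/crop1.png

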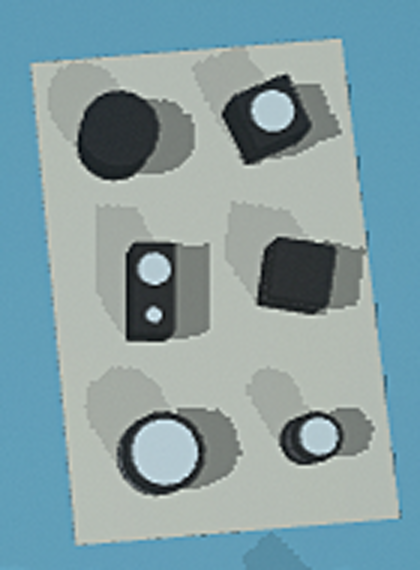

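The crop confirms the choice: lenses on the large round (165,452), small round (320,435), square (272,110) and black oblong (154,268/314). The pot (120,133) and box (297,275) have none. Now I refine the poses with my own thresholding.

```bash
cat > r.py <<'E'
from h import *
from cell import eyes
top=eyes.read_camera("top");side=eyes.read_camera("side")
L={"large":((384,265),(349,334)),"small":((434,261),(407,391)),"square":((420,153),(508,287)),"oblong":((381,204),(413,286)),"oblong_little":((380,225),(396,296))}
F={"square":((211,170),(313,157)),"large":((258,184),(331,190)),"small":((196,216),(261,168)),"oblong":((243,231),(276,205))}
def blob(p,uv,lo):
    hs=cv2.cvtColor(p["img"],cv2.COLOR_RGB2GRAY);_,l=cv2.threshold(hs,lo,255,0)
    n,lab,st,c=cv2.connectedComponentsWithStats(l,connectivity=4);k=lab[uv[1],uv[0]];return c[k],st[k,4],(lab==k)
for n,(a,b) in L.items():
    for p,u in((top,a),(side,b)):
        c,A,_=blob(p,u,170);print(n,c.round(1),A,plane(p,c,42).round(1))
for n,(a,b) in F.items():
    for p,u in((top,a),(side,b)):
        c,A,m=blob(p,u,85);print("nest",n,c.round(1),A,plane(p,c,7).round(1),np.round(cv2.minAreaRect(np.argwhere(m)[:,::-1].astype(np.float32))[1:][0],1))
for n,a,b,w,h in(("square",(420,153),(508,287),40,40),("oblong",(380,210),(405,295),60,28)):
    obs=[]
    for p,u in((top,a),(side,b)):
        g=cv2.cvtColor(p["img"],cv2.COLOR_RGB2GRAY);d=(g<75).astype(np.uint8);d[:, :]*=1
        box=np.zeros_like(d);r=32 if p is side else 24;box[u[1]-r:u[1]+r,u[0]-r:u[0]+r]=1
        q=np.argwhere(d*box)[:,::-1];hull=cv2.convexHull(np.int32(q));m=np.zeros((480,640));cv2.fillConvexPoly(m,hull,1);obs.append((p,m))
    for o in([obs[0]],[obs[1]],obs):
        r=fit(outline("r",w,h),(2,42),o,plane(top,a,42),[.0,.5]);print(n,r.x.round(3),round(r.fun,3))
E
python3 r.py
```

```text
large [384.5 265.1] 361 [ 409.1 -139.2]
large [319.4 239.4] 306298 [471.9   8. ]
small [435.9 260. ] 111 [ 420.4 -237.5]
small [319.4 239.4] 306298 [471.9   8. ]
square [420.5 151.3] 143 [ 634.3 -211.1]
square [319.4 239.4] 306298 [471.9   8. ]
oblong [380.9 204.2] 84 [ 527.2 -132.6]
oblong [319.4 239.4] 306298 [471.9   8. ]
oblong_little [316.8 240.4] 295163 [454.7  -9.3]
oblong_little [319.4 239.4] 306298 [471.9   8. ]
nest square [211.4 169.8] 650 [599.8 206. ] [26.  25.8]
nest square [311.7 156. ] 419 [599.7 209.1] [15.7 30.1]
nest large [258.5 184. ] 782 [571.9 109.7] [30. 31.]
nest large [331.1 190.6] 643 [572.6 111.9] [21. 35.]
nest small [195.6 216.4] 380 [503.5 233.6] [21. 21.]
nest small [260.1 167.6] 235 [503.7 236.9] [12. 23.]
nest oblong [243.3 230.9] 753 [475.7 137.2] [20.9 36.7]
nest oblong [275.2 204.3] 619 [475.1 140. ] [14.6 43.9]
square [ 6.33527e+02 -2.11244e+02  4.99000e-01] 0.096
square [ 6.32562e+02 -2.11944e+02  3.85000e-01] 0.061
square [ 6.33228e+02 -2.11708e+02  3.92000e-01] 0.085
oblong [ 5.15035e+02 -1.32229e+02 -6.80000e-02] 0.133
oblong [ 5.17465e+02 -1.32617e+02  1.60000e-02] 0.199
oblong [ 5.16602e+02 -1.32713e+02 -2.00000e-03] 0.174
```

```bash
cat > d.py <<'E'
import sys,numpy as np
from cell import readout
from scipy.spatial.transform import Rotation as R
x,y,z,w=map(float,sys.argv[1:5])
s=readout.state();A=R.from_euler("xyz",s["tcp_rot"]);B=R.from_euler("xyz",[np.pi,0,w])
print("t",round(s["t"],2),"at",s["eef_pos"].round(1),s["tcp_rot"].round(3),"shift m",(A.inv().apply(np.array([x,y,z])-s["eef_pos"])/1000).round(4),"turn deg",np.degrees((A.inv()*B).as_rotvec()).round(2),"open",round(s["opening"],2),"grip",round(s["grip_force"],1))
E
python3 d.py 633 -211.5 130 2.0
```

```text
t 1.3 at [241.5 576.5 214.6] [ 3.142 -0.     2.745] shift m [-0.6656 -0.5754  0.0846] turn deg [ 0.   -0.   42.67] open 1.0 grip 0.0
```

>>> move_arm(plan=[[[0,0,42.7],[-0.6656,-0.5754,0.0846],0.6],[[0,0,42.7],[-0.6656,-0.5754,0.0846],0.6],[[0,0,42.7],[-0.6656,-0.5754,0.0846],0.6],[[0,0,42.7],[-0.6656,-0.5754,0.0846],0.6],[[0,0,42.7],[-0.6656,-0.5754,0.0846],0.6]])

```text
t: 1.92
eef_pos: [380.6, 296.2, 184.8]
tcp_rot: [3.141, -0.0, 1.997]
ft_force: [1.3, 0.6, -0.9]
opening: 0.802
grip_force: 0.0
```

```bash
python3 d.py 633 -211.5 130 2.0
```

```text
t 1.93 at [380.6 296.2 184.8] [ 3.141 -0.     1.997] shift m [-0.5666  0.0198  0.0548] turn deg [ 0.05 -0.01 -0.17] open 0.8 grip 0.0
```

>>> move_arm(plan=[[[0,0,0],[-0.283,0.01,0.027],0.6],[[0,0,0],[-0.283,0.01,0.027],0.6],[[0,0,0],[-0.283,0.01,0.027],0.6],[[0,0,0],[-0.283,0.01,0.027],0.6],[[0,0,0],[-0.283,0.01,0.027],0.6]])

```text
t: 2.55
eef_pos: [507.7, 42.0, 157.5]
tcp_rot: [3.141, 0.0, 1.997]
ft_force: [0.0, 0.7, 0.3]
opening: 0.804
grip_force: 0.0
```

>>> move_arm(plan=[[[0,0,0],[-0.283,0.01,0.027],0.6],[[0,0,0],[-0.283,0.01,0.027],0.6],[[0,0,0],[-0.283,0.01,0.027],0.6],[[0,0,0],[-0.283,0.01,0.027],0.6],[[0,0,0],[-0.283,0.01,0.027],0.6]])

```text
t: 3.18
eef_pos: [634.1, -211.5, 130.1]
tcp_rot: [3.142, 0.0, 1.998]
ft_force: [0.2, 0.9, 0.5]
opening: 0.799
grip_force: 0.0
```

```bash
python3 d.py 633 -211.5 16 2.0; python3 - <<'E'
from cell import eyes
import cv2
p=eyes.read_camera("wrist");cv2.imwrite("pics/w1.png",p["img"][:,:,::-1])
E
```

```text
t 3.17 at [ 634.1 -211.5  130.1] [3.142 0.    1.998] shift m [ 0.0004 -0.0011  0.1141] turn deg [ 0.    0.01 -0.13] open 0.8 grip 0.0
```

View pics/w1.png

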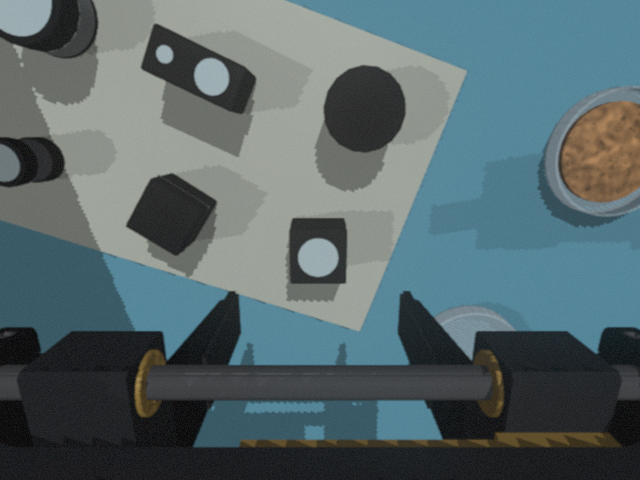

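The wrist view shows the square loupe lens-up at (318,255), aligned and centred between the fingers (240 to 400).

>>> move_arm(plan=[[[0,0,0],[0,-0.001,0.055],0.6],[[0,0,0],[0,-0.001,0.1],0.6],[[0,0,0],[0,-0.001,0.114],0.6],[[0,0,0],[0,-0.001,0.114],0.6],[[0,0,0],[0,-0.001,0.114],-1]])

```text
t: 3.85
eef_pos: [633.5, -209.2, 18.6]
tcp_rot: [3.14, 0.002, 2.0]
ft_force: [0.3, 1.1, 0.3]
opening: 0.743
grip_force: 0.0
```

>>> move_arm(plan=[[[0,0,0],[0,0,0],-1],[[0,0,0],[0,0,0],-1],[[0,0,0],[0,0,0],-1],[[0,0,0],[0,0,0],-1]])

```text
t: 4.35
eef_pos: [632.6, -209.0, 17.1]
tcp_rot: [3.141, 0.0, 2.0]
ft_force: [-0.7, 0.4, 3.5]
opening: 0.419
grip_force: 30.0
```

```bash
python3 d.py 599.5 207.5 105 1.284
```

```text
t 4.35 at [ 632.6 -209.    17.1] [3.141 0.    2.   ] shift m [ 0.3926  0.143  -0.088 ] turn deg [2.0e-02 1.0e-02 4.1e+01] open 0.42 grip 30.0
```

>>> move_arm(plan=[[[0,0,0],[0,0,-0.03],-1],[[0,0,0],[0,0,-0.088],-1],[[0,0,10],[0.05,0.018,-0.088],-1],[[0,0,20],[0.105,0.038,-0.088],-1],[[0,0,30],[0.16,0.058,-0.088],-1]])

```text
t: 4.97
eef_pos: [618.4, -37.9, 104.8]
tcp_rot: [3.141, -0.0, 1.469]
ft_force: [-0.1, 0.1, 0.6]
opening: 0.42
grip_force: 30.0
```

```bash
python3 d.py 599.5 207.5 105 1.284
```

```text
t 4.97 at [618.4 -37.9 104.8] [ 3.141 -0.     1.469] shift m [ 2.422e-01 -4.360e-02 -2.000e-04] turn deg [ 1.000e-02 -1.000e-02  1.063e+01] open 0.42 grip 30.0
```

>>> move_arm(plan=[[[0,0,5],[0.058,-0.011,0],-1],[[0,0,10.6],[0.116,-0.022,0],-1],[[0,0,10.6],[0.174,-0.033,0],-1],[[0,0,10.6],[0.225,-0.041,0],-1],[[0,0,10.6],[0.242,-0.0435,0],-1]])

```text
t: 5.6
eef_pos: [597.7, 208.4, 104.5]
tcp_rot: [-3.141, -0.0, 1.294]
ft_force: [0.2, -0.7, -1.5]
opening: 0.416
grip_force: 30.0
```

```bash
python3 d.py 599.5 207.5 22.1 1.284; python3 - <<'E'
from cell import eyes
import cv2
p=eyes.read_camera("wrist");cv2.imwrite("pics/w2.png",p["img"][:,:,::-1])
E
```

```text
t 5.6 at [597.7 208.4 104.5] [-3.141 -0.     1.294] shift m [-0.0003  0.002   0.0824] turn deg [-0.02 -0.    0.56] open 0.42 grip 30.0
```

View pics/w2.png

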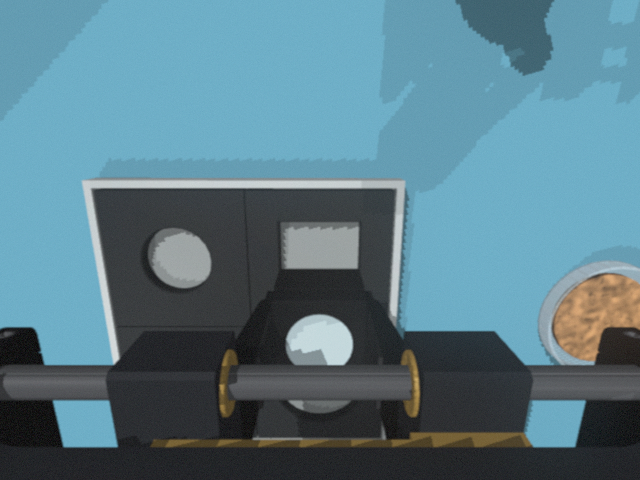

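The case is square to the view, and the square cut-out at (320,245) lies in line with the held loupe at (320,340). Lowering it now.

>>> move_arm(plan=[[[0,0,0.5],[0,0.002,0.03],-1],[[0,0,0.5],[0,0.002,0.055],-1],[[0,0,0.5],[0,0.002,0.07],-1],[[0,0,0.5],[0,0.002,0.079],-1],[[0,0,0.5],[0,0.002,0.082],-1]])

```text
t: 6.28
eef_pos: [600.5, 204.8, 22.6]
tcp_rot: [3.142, -0.0, 1.282]
ft_force: [-0.4, 0.1, 0.0]
opening: 0.42
grip_force: 30.0
```

```bash
python3 d.py 599.5 207.5 22.1 1.284; python3 -c "
from cell import readout;print(readout.state()['ft_force'])"
```

```text
t 6.28 at [600.5 204.8  22.6] [ 3.142 -0.     1.282] shift m [ 0.0023 -0.0017  0.0005] turn deg [ 0.   -0.   -0.12] open 0.42 grip 30.0
[-0.41550532  0.14776769  0.03547078]
```

>>> move_arm(plan=[[[0,0,0],[0.001,-0.001,0.001],-1],[[0,0,0],[0.001,-0.001,0.001],-1]])

```text
t: 6.52
eef_pos: [599.8, 206.6, 22.3]
tcp_rot: [3.141, -0.001, 1.282]
ft_force: [-0.7, 0.0, -0.2]
opening: 0.417
grip_force: 30.0
```

>>> move_arm(plan=[[[0,0,0],[0,0,0.001],-1],[[0,0,0],[0,0,0.001],-1]])

```text
t: 6.78
eef_pos: [599.9, 206.6, 22.0]
tcp_rot: [3.141, -0.001, 1.282]
ft_force: [-2.1, -0.6, 8.1]
opening: 0.419
grip_force: 30.0
```

Contact at 8 N: it is on the floor. Release and rise.

>>> move_arm(plan=[[[0,0,0],[0,0,0],0.6],[[0,0,0],[0,0,0],0.6],[[0,0,0],[0,0,0],0.6],[[0,0,0],[0,0,-0.03],0.6],[[0,0,0],[0,0,-0.085],0.6]])

```text
t: 7.4
eef_pos: [598.7, 206.1, 104.9]
tcp_rot: [-3.138, 0.002, 1.282]
ft_force: [0.9, 0.3, 0.2]
opening: 0.797
grip_force: 0.0
```

```bash
python3 d.py 409 -139.7 115 1.284
```

```text
t 7.4 at [598.7 206.1 104.9] [-3.138e+00  2.000e-03  1.282e+00] shift m [-0.3855 -0.0834 -0.0091] turn deg [-0.21  0.11 -0.11] open 0.8 grip 0.0
```

>>> move_arm(plan=[[[0,0,0],[-0.05,-0.011,-0.005],0.9],[[0,0,0],[-0.105,-0.023,-0.005],0.9],[[0,0,0],[-0.16,-0.035,-0.005],0.9],[[0,0,0],[-0.215,-0.0465,-0.005],0.9],[[0,0,0],[-0.27,-0.0584,-0.005],0.9]])

```text
t: 8.02
eef_pos: [465.9, -37.2, 110.8]
tcp_rot: [3.141, -0.0, 1.283]
ft_force: [1.1, -0.4, -0.2]
opening: 0.95
grip_force: 0.0
```

>>> move_arm(plan=[[[0,0,0],[-0.055,-0.012,-0.005],0.9],[[0,0,0],[-0.1,-0.022,-0.005],0.9],[[0,0,0],[-0.1155,-0.025,-0.005],0.9],[[0,0,0],[-0.1155,-0.025,-0.005],0.9]])

```text
t: 8.52
eef_pos: [410.0, -139.9, 115.8]
tcp_rot: [3.141, -0.0, 1.28]
ft_force: [0.8, 0.3, -0.2]
opening: 0.95
grip_force: 0.0
```

```bash
python3 d.py 409 -139.7 16 1.284; python3 - <<'E'
from cell import eyes
import cv2
p=eyes.read_camera("wrist");cv2.imwrite("pics/w3.png",p["img"][:,:,::-1])
E
```

```text
t 8.53 at [ 410.  -139.9  115.8] [ 3.141 -0.     1.28 ] shift m [-0.0002 -0.001   0.0998] turn deg [ 0.01 -0.01 -0.21] open 0.95 grip 0.0
```

View pics/w3.png

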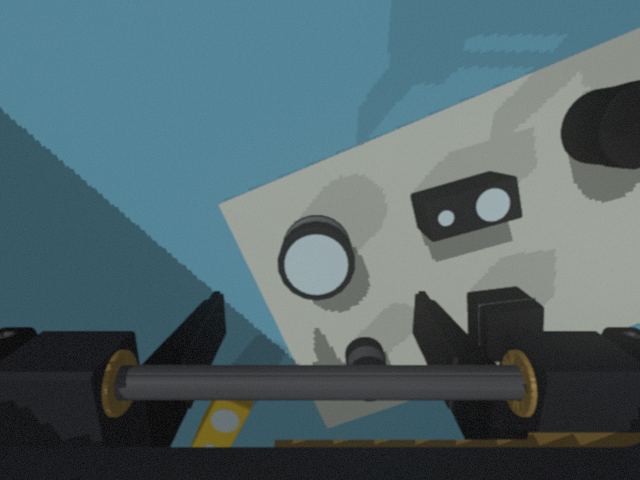

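The large loupe sits at (317,265), centred between the fingers (222 to 418), with nothing under the fingertips.

>>> move_arm(plan=[[[0,0,0],[0,-0.001,0.05],0.9],[[0,0,0],[0,-0.001,0.085],0.9],[[0,0,0],[0,-0.001,0.0995],0.9],[[0,0,0],[0,-0.001,0.0995],0.9],[[0,0,0],[0,-0.001,0.0995],-1]])

```text
t: 9.2
eef_pos: [409.6, -138.6, 16.6]
tcp_rot: [3.141, -0.0, 1.283]
ft_force: [0.5, 0.1, -0.6]
opening: 0.893
grip_force: 0.0
```

>>> move_arm(plan=[[[0,0,0],[0,0,0],-1],[[0,0,0],[0,0,0],-1],[[0,0,0],[0,0,0],-1],[[0,0,0],[0,0,0],-1]])

```text
t: 9.7
eef_pos: [409.0, -139.2, 16.4]
tcp_rot: [3.141, -0.0, 1.282]
ft_force: [-1.3, 0.6, 4.9]
opening: 0.542
grip_force: 30.0
```

```bash
python3 d.py 572 111 105 1.284
```

```text
t 9.7 at [ 409.  -139.2   16.4] [ 3.141 -0.     1.282] shift m [ 0.2862  0.085  -0.0886] turn deg [ 0.01 -0.   -0.11] open 0.54 grip 30.0
```

>>> move_arm(plan=[[[0,0,0],[0,0,-0.03],-1],[[0,0,0],[0,0,-0.0885],-1],[[0,0,0],[0.05,0.015,-0.0885],-1],[[0,0,0],[0.105,0.031,-0.0885],-1],[[0,0,0],[0.16,0.0475,-0.0885],-1]])

```text
t: 10.32
eef_pos: [500.8, 2.1, 104.9]
tcp_rot: [3.141, -0.0, 1.282]
ft_force: [-0.0, -0.3, -1.8]
opening: 0.544
grip_force: 30.0
```

>>> move_arm(plan=[[[0,0,0],[0.055,0.0165,0],-1],[[0,0,0],[0.1,0.03,0],-1],[[0,0,0],[0.126,0.0375,0],-1],[[0,0,0],[0.126,0.0375,0],-1]])

```text
t: 10.82
eef_pos: [572.1, 112.2, 104.2]
tcp_rot: [-3.141, -0.0, 1.284]
ft_force: [0.4, 0.2, -1.4]
opening: 0.54
grip_force: 30.0
```

```bash
python3 d.py 572 111 21.4 1.284
```

```text
t 10.82 at [572.1 112.2 104.2] [-3.141 -0.     1.284] shift m [-0.0012  0.0002  0.0828] turn deg [-0.02 -0.    0.02] open 0.54 grip 30.0
```

>>> move_arm(plan=[[[0,0,0],[-0.001,0,0.03],-1],[[0,0,0],[-0.001,0,0.06],-1],[[0,0,0],[-0.001,0,0.078],-1],[[0,0,0],[-0.001,0,0.0825],-1],[[0,0,0],[-0.001,0,0.0825],-1]])

```text
t: 11.45
eef_pos: [571.8, 109.6, 22.7]
tcp_rot: [3.141, -0.0, 1.282]
ft_force: [-0.4, -0.6, -0.5]
opening: 0.545
grip_force: 30.0
```

>>> move_arm(plan=[[[0,0,0],[0,0,0.001],-1],[[0,0,0],[0,0,0.001],-1]])

```text
t: 11.7
eef_pos: [571.9, 109.9, 21.7]
tcp_rot: [3.141, -0.0, 1.282]
ft_force: [0.3, 0.0, -1.8]
opening: 0.544
grip_force: 30.0
```

>>> move_arm(plan=[[[0,0,0],[0,0,0.001],-1],[[0,0,0],[0,0,0.001],-1]])

```text
t: 11.95
eef_pos: [571.9, 109.9, 21.4]
tcp_rot: [3.14, -0.0, 1.282]
ft_force: [-2.7, -0.0, 11.0]
opening: 0.54
grip_force: 30.0
```

Contact. Release and rise.

>>> move_arm(plan=[[[0,0,0],[0,0,0],0.8],[[0,0,0],[0,0,0],0.8],[[0,0,0],[0,0,0],0.8],[[0,0,0],[0,0,-0.03],0.8],[[0,0,0],[0,0,-0.085],0.8]])

```text
t: 12.58
eef_pos: [570.7, 109.7, 104.5]
tcp_rot: [-3.138, 0.001, 1.282]
ft_force: [0.1, 0.3, 0.7]
opening: 0.898
grip_force: 0.0
```

```bash
python3 d.py 515.5 -132.7 115 1.585; python3 d.py 515.5 -132.7 115 1.284
```

```text
t 12.57 at [570.7 109.7 104.5] [-3.138e+00  1.000e-03  1.282e+00] shift m [-0.2481  0.0161 -0.0102] turn deg [ -0.23   0.04 -17.35] open 0.9 grip 0.0
t 12.57 at [570.7 109.7 104.5] [-3.138e+00  1.000e-03  1.282e+00] shift m [-0.2481  0.0161 -0.0102] turn deg [-0.22  0.08 -0.11] open 0.9 grip 0.0
```

>>> move_arm(plan=[[[0,0,-5],[-0.05,0.003,-0.009],0.95],[[0,0,-10],[-0.105,0.007,-0.009],0.95],[[0,0,-17.3],[-0.16,0.01,-0.009],0.95],[[0,0,-17.3],[-0.215,0.014,-0.009],0.95],[[0,0,-17.3],[-0.248,0.016,-0.009],0.95]])

```text
t: 13.2
eef_pos: [515.7, -134.6, 114.2]
tcp_rot: [3.142, -0.0, 1.583]
ft_force: [0.7, -0.4, 0.3]
opening: 0.975
grip_force: 0.0
```

```bash
python3 - <<'E'
from cell import eyes
import cv2
p=eyes.read_camera("wrist");p=eyes.read_camera("wrist");cv2.imwrite("pics/w4.png",p["img"][:,:,::-1])
E
python3 d.py 515.5 -132.7 16 1.585
```

```text
t 13.3 at [ 515.8 -135.1  114.2] [3.141 0.    1.581] shift m [ 0.0024 -0.0003  0.0982] turn deg [ 0.01  0.01 -0.24] open 0.97 grip 0.0
```

View pics/w4.png

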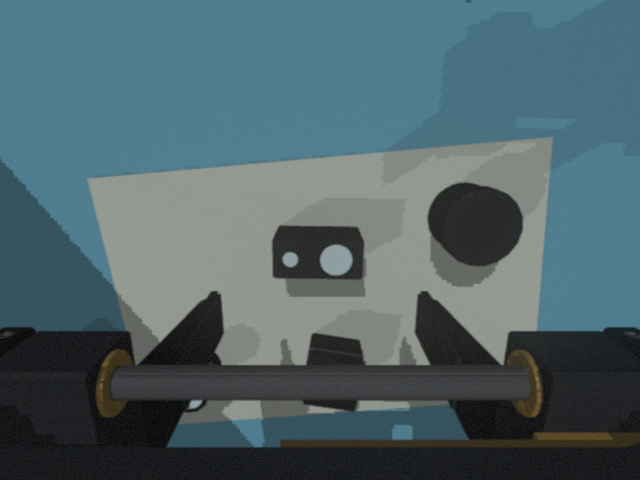

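The oblong loupe shows both lenses at (290,259) and (336,260). It is level and centred between the fingers (220 to 418).

>>> move_arm(plan=[[[0,0,0],[0.002,0,0.05],0.95],[[0,0,0],[0.002,0,0.085],0.95],[[0,0,0],[0.002,0,0.098],0.95],[[0,0,0],[0.002,0,0.098],0.95],[[0,0,0],[0.002,0,0.098],-1]])

```text
t: 13.92
eef_pos: [517.0, -130.4, 17.3]
tcp_rot: [3.14, 0.0, 1.584]
ft_force: [-0.5, -1.1, 0.3]
opening: 0.918
grip_force: 0.0
```

>>> move_arm(plan=[[[0,0,0],[0,0,0],-1],[[0,0,0],[0,0,0],-1],[[0,0,0],[0,0,0],-1],[[0,0,0],[0,0,0],-1]])

```text
t: 14.42
eef_pos: [516.3, -130.5, 16.6]
tcp_rot: [3.141, 0.0, 1.584]
ft_force: [-2.1, -0.9, 6.0]
opening: 0.63
grip_force: 30.0
```

```bash
python3 d.py 475.4 138.8 105 1.284
```

```text
t 14.43 at [ 516.3 -130.5   16.6] [3.141 0.    1.584] shift m [ 0.2698 -0.0373 -0.0884] turn deg [ 1.00e-02 -0.00e+00  1.72e+01] open 0.63 grip 30.0
```

>>> move_arm(plan=[[[0,0,0],[0,0,-0.03],-1],[[0,0,0],[0,0,-0.0885],-1],[[0,0,5],[0.05,-0.007,-0.0885],-1],[[0,0,10],[0.105,-0.014,-0.0885],-1],[[0,0,17.2],[0.16,-0.022,-0.0885],-1]])

```text
t: 15.05
eef_pos: [491.8, 30.6, 104.8]
tcp_rot: [3.141, -0.0, 1.279]
ft_force: [0.5, -0.4, -0.9]
opening: 0.629
grip_force: 30.0
```

```bash
python3 d.py 476 140.3 105 1.284
```

```text
t 15.05 at [491.8  30.6 104.8] [ 3.141 -0.     1.279] shift m [ 1.005e-01 -4.670e-02 -1.000e-04] turn deg [ 0.02 -0.01 -0.26] open 0.63 grip 30.0
```

>>> move_arm(plan=[[[0,0,0],[0.05,-0.023,0],-1],[[0,0,0],[0.085,-0.04,0],-1],[[0,0,0],[0.1005,-0.0467,0],-1],[[0,0,0],[0.1005,-0.0467,0],-1]])

```text
t: 15.55
eef_pos: [475.8, 139.3, 104.7]
tcp_rot: [3.142, -0.0, 1.286]
ft_force: [0.7, -0.5, -1.4]
opening: 0.628
grip_force: 30.0
```

```bash
python3 d.py 476 140.3 21.6 1.284; python3 - <<'E'
from cell import eyes
import cv2
p=eyes.read_camera("side");cv2.imwrite("pics/s2.png",cv2.resize(p["img"][80:280,180:430,::-1],None,fx=3,fy=3))
E
```

```text
t 15.55 at [475.8 139.3 104.7] [ 3.142 -0.     1.286] shift m [ 0.001  -0.0001  0.0831] turn deg [ 0.   -0.    0.09] open 0.63 grip 30.0
```

View pics/s2.png

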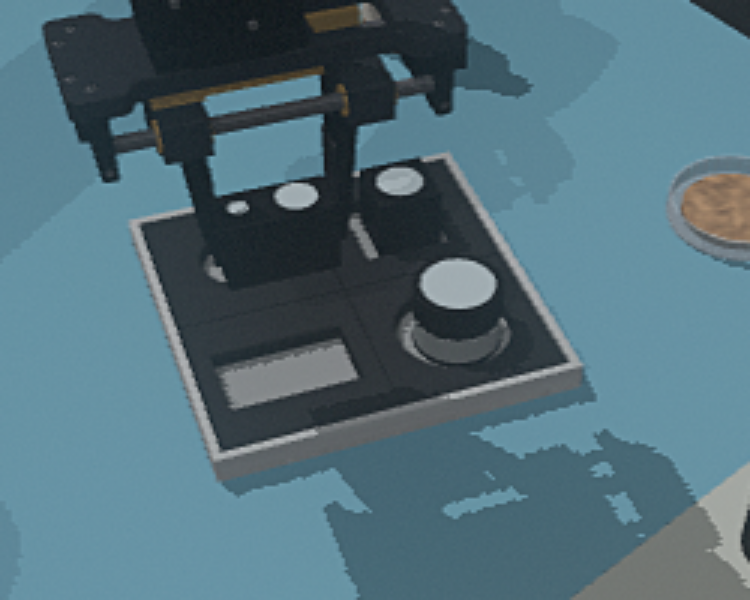

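The large loupe (455,310) and square loupe (400,215) stand upright in their cut-outs. The oblong is held level above its own cut-out (285,370). Lowering it.

>>> move_arm(plan=[[[0,0,0],[0,0,0.03],-1],[[0,0,0],[0,0,0.06],-1],[[0,0,0],[0,0,0.078],-1],[[0,0,0],[0,0,0.082],-1],[[0,0,0],[0,0,0.082],-1]])

```text
t: 16.23
eef_pos: [476.2, 138.2, 22.9]
tcp_rot: [3.142, -0.0, 1.283]
ft_force: [-0.2, -0.2, -1.0]
opening: 0.63
grip_force: 30.0
```

>>> move_arm(plan=[[[0,0,0],[0,0,0.001],-1],[[0,0,0],[0,0,0.001],-1]])

```text
t: 16.48
eef_pos: [476.1, 138.9, 22.3]
tcp_rot: [3.141, -0.001, 1.284]
ft_force: [-0.2, -1.2, -0.9]
opening: 0.626
grip_force: 30.0
```

>>> move_arm(plan=[[[0,0,0],[0,0,0.001],-1],[[0,0,0],[0,0,0.001],-1]])

```text
t: 16.73
eef_pos: [476.1, 138.9, 21.6]
tcp_rot: [3.141, -0.0, 1.284]
ft_force: [-1.6, -0.4, 10.0]
opening: 0.629
grip_force: 30.0
```

>>> move_arm(plan=[[[0,0,0],[0,0,0],0.7],[[0,0,0],[0,0,0],0.7],[[0,0,0],[0,0,0],0.7],[[0,0,0],[0,0,-0.03],0.7],[[0,0,0],[0,0,-0.085],0.7]])

```text
t: 17.35
eef_pos: [475.0, 138.7, 105.3]
tcp_rot: [-3.138, 0.002, 1.284]
ft_force: [0.1, 1.0, -0.9]
opening: 0.85
grip_force: 0.0
```

```bash
python3 d.py 420.5 -237 115 1.284
```

```text
t 17.35 at [475.  138.7 105.3] [-3.138e+00  2.000e-03  1.284e+00] shift m [-0.3758  0.054  -0.0092] turn deg [-0.21  0.09 -0.01] open 0.85 grip 0.0
```

>>> move_arm(plan=[[[0,0,0],[-0.05,0.007,-0.008],0.5],[[0,0,0],[-0.105,0.015,-0.008],0.5],[[0,0,0],[-0.16,0.023,-0.008],0.5],[[0,0,0],[-0.215,0.031,-0.008],0.5],[[0,0,0],[-0.27,0.039,-0.008],0.5]])

```text
t: 17.98
eef_pos: [436.4, -132.9, 113.8]
tcp_rot: [3.141, -0.0, 1.284]
ft_force: [1.6, -0.3, 0.3]
opening: 0.75
grip_force: 0.0
```

>>> move_arm(plan=[[[0,0,0],[-0.055,0.008,0],0.5],[[0,0,0],[-0.09,0.013,0],0.5],[[0,0,0],[-0.106,0.015,0],0.5],[[0,0,0],[-0.106,0.015,0],0.5]])

```text
t: 18.48
eef_pos: [421.1, -237.2, 113.5]
tcp_rot: [-3.141, -0.0, 1.283]
ft_force: [0.7, 0.6, 0.1]
opening: 0.748
grip_force: 0.0
```

```bash
python3 - <<'E'
from cell import eyes
import cv2
p=eyes.read_camera("wrist");p=eyes.read_camera("wrist");cv2.imwrite("pics/w5.png",p["img"][:,:,::-1])
E
python3 d.py 420.5 -237 16 1.284
```

```text
t 18.57 at [ 421.3 -236.   113.6] [-3.141 -0.     1.285] shift m [-0.0012 -0.0004  0.0976] turn deg [-0.02 -0.02  0.03] open 0.75 grip 0.0
```

View pics/w5.png

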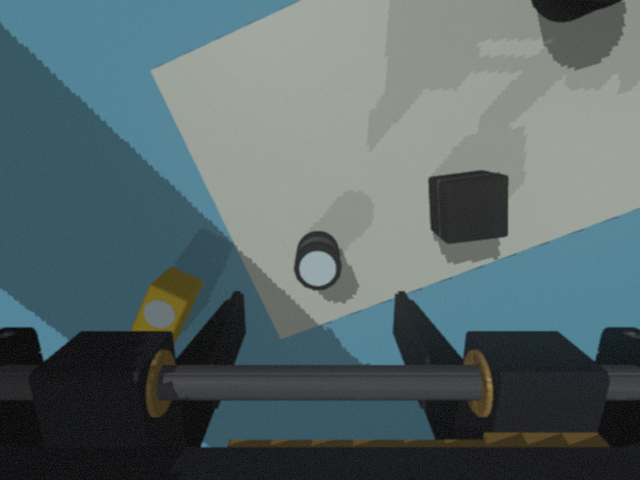

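The small loupe's lens is at (318,268), centred. The yellow one (165,300) and the box (470,205) are clear of the fingers.

>>> move_arm(plan=[[[0,0,0],[-0.001,0,0.05],0.5],[[0,0,0],[-0.001,0,0.085],0.5],[[0,0,0],[-0.001,0,0.097],0.5],[[0,0,0],[-0.001,0,0.097],0.5],[[0,0,0],[-0.001,0,0.097],-1]])

```text
t: 19.2
eef_pos: [421.6, -238.0, 17.8]
tcp_rot: [3.14, 0.0, 1.285]
ft_force: [0.7, 0.5, -0.1]
opening: 0.694
grip_force: 0.0
```

>>> move_arm(plan=[[[0,0,0],[0,0,0],-1],[[0,0,0],[0,0,0],-1],[[0,0,0],[0,0,0],-1],[[0,0,0],[0,0,0],-1]])

```text
t: 19.7
eef_pos: [421.0, -238.1, 16.9]
tcp_rot: [3.141, -0.0, 1.284]
ft_force: [0.2, 1.0, 3.3]
opening: 0.331
grip_force: 30.0
```

```bash
python3 d.py 503.5 235.5 115 1.284
```

```text
t 19.7 at [ 421.  -238.1   16.9] [ 3.141 -0.     1.284] shift m [ 0.4775 -0.0548 -0.0981] turn deg [ 0.01 -0.   -0.  ] open 0.33 grip 30.0
```

>>> move_arm(plan=[[[0,0,0],[0,0,-0.03],-1],[[0,0,0],[0,0,-0.085],-1],[[0,0,0],[0.05,-0.006,-0.098],-1],[[0,0,0],[0.105,-0.012,-0.098],-1],[[0,0,0],[0.16,-0.018,-0.098],-1]])

```text
t: 20.32
eef_pos: [449.1, -78.1, 115.0]
tcp_rot: [3.141, -0.0, 1.283]
ft_force: [1.5, 0.4, -0.5]
opening: 0.333
grip_force: 30.0
```

>>> move_arm(plan=[[[0,0,0],[0.055,-0.006,0],-1],[[0,0,0],[0.11,-0.013,0],-1],[[0,0,0],[0.165,-0.019,0],-1],[[0,0,0],[0.22,-0.025,0],-1],[[0,0,0],[0.265,-0.03,0],-1]])

```text
t: 20.95
eef_pos: [495.2, 185.3, 114.7]
tcp_rot: [-3.142, -0.0, 1.285]
ft_force: [0.5, -1.1, -1.2]
opening: 0.329
grip_force: 30.0
```

```bash
python3 d.py 503.5 235.5 115 1.284
```

```text
t 20.95 at [495.2 185.3 114.7] [-3.142 -0.     1.285] shift m [ 0.0505 -0.0062 -0.0003] turn deg [-0.   -0.    0.04] open 0.33 grip 30.0
```

>>> move_arm(plan=[[[0,0,0],[0.03,-0.004,0],-1],[[0,0,0],[0.0505,-0.006,0],-1],[[0,0,0],[0.0505,-0.006,0],-1]])

```text
t: 21.32
eef_pos: [503.7, 233.9, 114.5]
tcp_rot: [-3.141, 0.0, 1.285]
ft_force: [0.6, 0.1, -0.3]
opening: 0.334
grip_force: 30.0
```

```bash
python3 d.py 503.5 235.5 21.9 1.284
```

```text
t 21.32 at [503.7 233.9 114.5] [-3.141  0.     1.285] shift m [ 0.0015 -0.0006  0.0926] turn deg [-0.01  0.    0.07] open 0.33 grip 30.0
```

>>> move_arm(plan=[[[0,0,0],[0.001,0,0.035],-1],[[0,0,0],[0.001,0,0.067],-1],[[0,0,0],[0.001,0,0.086],-1],[[0,0,0],[0.001,0,0.092],-1],[[0,0,0],[0.001,0,0.092],-1]])

```text
t: 21.95
eef_pos: [504.1, 233.6, 23.0]
tcp_rot: [-3.141, 0.0, 1.283]
ft_force: [0.2, -0.1, -0.6]
opening: 0.333
grip_force: 30.0
```

>>> move_arm(plan=[[[0,0,0],[0,0,0.001],-1],[[0,0,0],[0,0,0.001],-1]])

```text
t: 22.2
eef_pos: [504.2, 234.2, 22.2]
tcp_rot: [3.141, -0.001, 1.284]
ft_force: [-0.3, 0.9, -0.3]
opening: 0.33
grip_force: 30.0
```

>>> move_arm(plan=[[[0,0,0],[0,0,0.001],-1],[[0,0,0],[0,0,0.001],-1]])

```text
t: 22.45
eef_pos: [504.3, 234.3, 21.8]
tcp_rot: [3.141, -0.001, 1.284]
ft_force: [-0.5, -1.9, 11.2]
opening: 0.331
grip_force: 30.0
```

>>> move_arm(plan=[[[0,0,0],[0,0,0],0.5],[[0,0,0],[0,0,0],0.5],[[0,0,0],[0,0,0],0.5],[[0,0,0],[0,0,-0.03],0.5],[[0,0,0],[0,0,-0.09],0.5]])

```text
t: 23.08
eef_pos: [503.0, 233.9, 109.9]
tcp_rot: [-3.138, 0.003, 1.284]
ft_force: [1.1, 0.0, 0.9]
opening: 0.738
grip_force: 0.0
```

>>> move_arm(plan=[[[0,0,0],[0,0,-0.06],0.5],[[0,0,0],[0.05,0.0,-0.1],0.5],[[0,0,0],[0.1,0,-0.1],0.5],[[0,0,0],[0.16,0,-0.1],0.5],[[0,0,0],[0.2,0,-0.1],0.5]])

```text
t: 23.7
eef_pos: [560.7, 428.4, 210.4]
tcp_rot: [-3.141, -0.0, 1.285]
ft_force: [-0.6, -0.1, 0.3]
opening: 0.749
grip_force: 0.0
```

```bash
python3 - <<'E'
from cell import eyes
import cv2,numpy as np
t=eyes.read_camera("top")["img"];p=eyes.read_camera("side")["img"]
a=cv2.resize(t[110:310,140:480],None,fx=2,fy=2)
b=cv2.resize(p[110:260,210:390],None,fx=2.2,fy=2.2);c=np.zeros((400,800,3),np.uint8)
cv2.imwrite("pics/end_top.png",a[:,:,::-1]);cv2.imwrite("pics/end_side.png",cv2.resize(p[110:260,210:390],None,fx=4,fy=4)[:,:,::-1])
E
```

```text
(no output)
```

View pics/end_top.png

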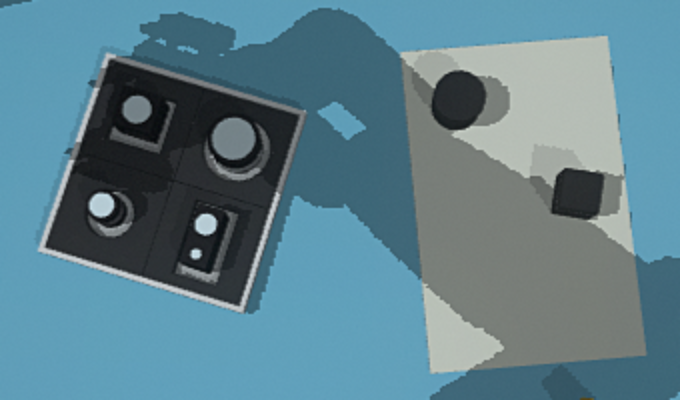

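View pics/end_side.png

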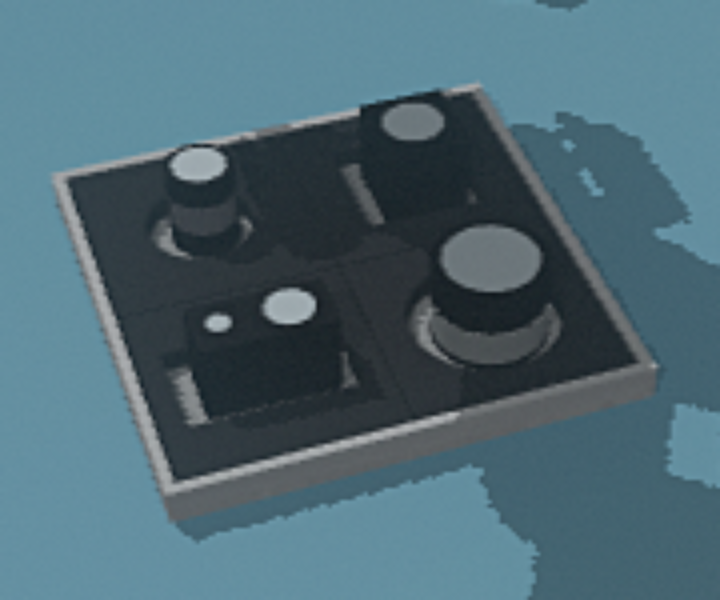

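All four loupes stand upright and seated in their own cut-outs. In the side view they are small (200,200), square (415,155), oblong (265,350) and large (490,295). The pot (458,100) and box (578,193) in the top view are untouched. Handing in.

```bash
python3 -c "
from cell import env;print(env.job_done())"
```

```text
the job is handed in; nothing more can be done
None
```

All four magnifiers stand upright and fully down in their own cut-outs, the pot and the square box are where they stood, and I handed the job in at about 24 s; no verdict came back.

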